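Tighten the bench chuck on the burnisher bit

TASK

A steel burnisher bit is standing loose in one of the two bench chucks on the desk. Turn the knurled sleeve of that chuck clockwise, seen from above, until its jaws have closed firmly on the bit and hold it upright, then let go. Leave the empty chuck's sleeve as it is.

Things in the scene. Friction and masses are not known exactly. Their poses are not given: they have to be found in the camera images.
- chuck: the chuck holding the bit, fixed to the desk: 88 mm round foot up to 19 mm high, 33 mm stem, dark knurled round sleeve 46 mm in diameter from 40 to 80 mm above the desk (grip across it at 60 to 68 mm, from any side). Three bright jaws in its mouth reach 88 mm high, 20 mm across when open. Origin on the axis at desk level, z up. Its empty twin stands over 13 cm away
- chuck_sleeve (a joint): turn of that sleeve about its vertical axis, rad: 0 = jaws open, grows clockwise seen from above; starts at 0 to 0.15. The jaws close together, meet the bit at about 0.8, press through springs, are firm from about 1.05; hard stop at 1.25, as tight as it gets (8 N a jaw; may be used). Friction 0.2 N m holds it where left; the springs add up to 0.12 N m
- burnisher_bit: loose steel bit, 12 mm round shank, 74 mm long with a tapered tip, about 60 g; stands upright in the chuck up to 2 mm off its axis, foot 30 mm above the desk, so its tip is 104 mm above the desk. Origin at the centre of its foot, z along it toward the tip
- spare_chuck_sleeve (a joint): the same sleeve angle of the empty chuck, rad; starts between 0 and 0.15 and must be left alone
There are look-alikes about, which are no part of the job. Leave any white look-alike of the chuck alone.

How it is judged:
By the outcome, as a careful person would: the job done as asked, in the order asked, and still so for the second after the job is handed in, with the robot touching nothing.
It also fails if it takes over 32 s, if anything falls off the work surface, if the arm or the gripper's body presses on something with over 40 N, if the wrist force passes 120 N, or if a joint passes its speed limit or range.

ROBOT

A 6-joint arm with a two-finger parallel gripper is mounted at the origin on a cart in front of the work surface, level with it; the furniture and walls round the work are solid. World frame = base frame: x ahead of the robot, y to its left, z up, the work surface at z = 0. Lengths are in mm, angles in rad, forces in N, time in s.
With the tool pointing down it reaches from about 325 to 775 mm from the base axis. Payload 9.3 kg.
Tool frame: the origin (TCP) lies between the finger pads; the fingertips stand 14 mm ahead of it and the grasp point (between the pads) lies 5 mm behind it (tcp_to_tips is the distance from the TCP to the fingertips, in mm); z points along the fingers, y is the direction in which the jaws open and shut (so a half turn about z gives the same grasp; the last joint's range is limited). The gripper opens to 85 mm and grips with 20 to 120 N. Pads are 22 mm wide; open, the fingers measure 114 mm over their backs; the gripper's body (76 mm by 85 mm) begins 54 mm behind the grasp point. The pads swing forward as they close: fully open they stand 13 mm farther back than shut.
Start: joints at [1.131, 0.259, 0.021, 1.334, 0, 1.418], TCP at [155.588, 527.531, 245.279] pointing down, gripper open.
Joint ranges: [-3.04, 3.04], [-0.91, 1.82], [-1.04, 1.36], [-1.92, 1.95], [-1.52, 1.45], [-3.14, 3.14]. Speed limits (rad/s): [2.22, 2.22, 2.79, 3.14, 3.14, 3.14].

INTERFACE

Orientations are given as a unit quaternion [x, y, z, w].
In Python, from plant import * gives the robot as it stands. The module is installed in compiled form; this text tells all that it offers.
- The arm moves only by the shell command python3 -m handwheel 'ROWS' [OPENING] [FORCE]. ROWS is JSON, a list of rows, each an object of numbers: "x", "y", "z": the shift along the tool's x, y, z in cm; "wx", "wy", "wz": the turn, a rotation vector about the tool's x, y, z in rad. In form: [{"x": .., "y": .., "z": .., "wx": .., "wy": .., "wz": ..}, ...]. A call has 1 to 5 rows; each row shifts and turns the commanded pose from where the row before left it, along the tool's axes as they then stand; what a row does not reach is not made up. A row lasts 1/10 s, in which the tool goes at most 50 mm and 8.59 degrees, less where a joint would pass 70% of its speed; a pose out of reach is approached as far as the arm can. A call with a gripper value outside its range is refused whole. OPENING is the opening, from 0 (shut) to 1 (fully open), set as the call begins (- or left out, the last holds). The fingers move at their own pace and stop on an object; FORCE is the grip in N (left out, the last holds). Time passes only in rows, so rows that do not move let the fingers close. It gives the time, the measured TCP pose, the force and the opening at its end, in the units of the state.
- get_obs(): the state, without advancing time (a new reading comes with each control period).
- read_camera(name): name is "scene" or "top" or "wrist"; returns a dict with "pixels" (400x640x3 uint8, red, green, blue), "fovy" (degrees; the focal length in pixels is half the picture's height over the tangent of half this angle, whatever the lens; pixels are square), "cx", "cy" (the principal point, pixels), "origin" and "attitude" of the camera in the world; the wrist camera has in their place "hand_eye" (4x4, takes a point from camera to tool coordinates, whose origin is the TCP and whose axes are the flange's). Camera axes: x right, y down, z forward; pixel columns grow to the right and rows downward; lengths in mm; the calibration is good to about 2 mm. A picture is of the moment at which its call begins: read the wrist's pose just before it. There is no depth.
- sign_off(): hands the job in, once; it reports no verdict.
The state is a dict: "time": time; "joints": joint angles; "joint_vel": joint speeds; "effort": joint torques, N m; "ee_pos": TCP position; "tcp_rot": TCP orientation; "contact_force": force on the tool from outside, world axes, zero at the start; "torque": the same for the moment, N m; "finger_gap": finger opening in mm.
Only numpy, scipy, OpenCV 4.12 (cv2) and the standard library are available. Lean on these libraries where they do the work, as an engineer would, in place of code of your own. Each camera call takes 0.05 s, during which the arm holds its last target.

## Working session

There is one attempt and no reset: what is moved stays moved. The work goes in short steps, Python scripts to look and compute and a shell command to move; the robot and the scene stay as the last step left them, time stands still between calls to the robot, and variables do not carry over. Pictures are saved under pics/ and viewed, and the job is handed in when it is done.

```bash
mkdir -p pics
cat > h.py <<'E'
from plant import *
import numpy as np, cv2
def snap(name,fn):
    c=read_camera(name); cv2.imwrite('pics/'+fn,c['pixels'][:,:,::-1]); return c
E
python3 - <<'E'
from h import *
print(get_obs())
for n in ['scene','top','wrist']:
    c=snap(n,n+'0.png'); print(n,{k:v for k,v in c.items() if k!='pixels'})
E
```

```text
{'time': 0.0, 'joints': array([1.13140713e+00, 2.59213208e-01, 2.07472683e-02, 1.33370600e+00,
       1.72606677e-05, 1.41817007e+00]), 'joint_vel': array([-0.00142833,  0.00079865, -0.00091461, -0.00010667,  0.00146465,
        0.00048463]), 'effort': array([-5.81271997e-04, -5.55637407e+01,  3.44531751e+01,  1.37402338e-02,
       -2.51918946e-04,  2.08030730e-05]), 'ee_pos': array([155.4653994 , 527.29154524, 244.64903791]), 'tcp_rot': array([ 1.42890669e-01,  9.89738240e-01, -6.55374127e-04, -2.08890444e-04]), 'contact_force': array([0.25419453, 0.14163147, 1.1245712 ]), 'torque': array([-0.0025859 , -0.01457249,  0.02431332]), 'finger_gap': 85.46141970819905}
scene {'fovy': 43.28504016313197, 'cx': 323.0186560303507, 'cy': 194.46885504392768, 'origin': array([  -3.87058324, -338.47271489,  622.67977158]), 'attitude': array([ 0.82126829, -0.37853233,  0.17663966, -0.38862591])}
top {'fovy': 46.412660144778414, 'cx': 327.89182865425107, 'cy': 209.0721725898568, 'origin': array([356.17169999, 134.64337031, 908.97451448]), 'attitude': array([ 0.71320144, -0.69392335,  0.07329971, -0.06664262])}
wrist {'fovy': 70.73897049172355, 'cx': 317.8122841859875, 'cy': 198.83862189694332, 'hand_eye': array([[-1.33597279e-03, -9.54106458e-01, -2.99464658e-01,
         7.56709672e+01],
       [ 9.99999089e-01, -1.33177904e-03, -2.18097814e-04,
        -7.00102104e-01],
       [-1.90732221e-04, -2.99464676e-01,  9.54107369e-01,
        -1.28813412e+02],
       [ 0.00000000e+00,  0.00000000e+00,  0.00000000e+00,
         1.00000000e+00]])}
```

View pics/scene0.png

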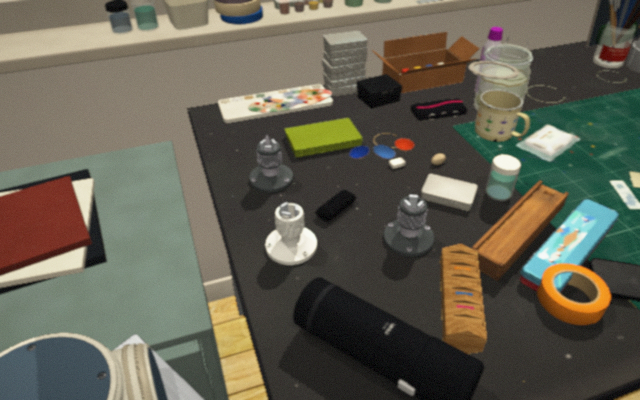

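View pics/top0.png

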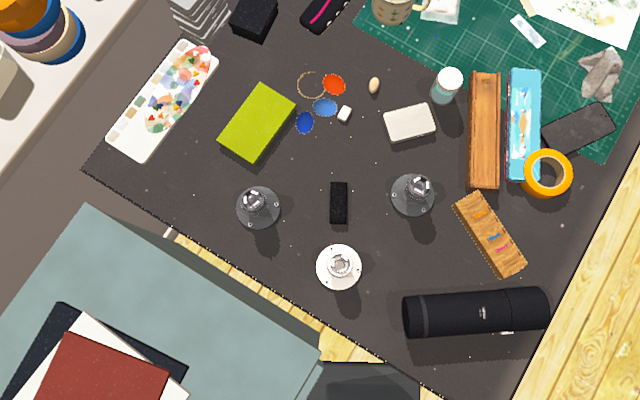

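View pics/wrist0.png

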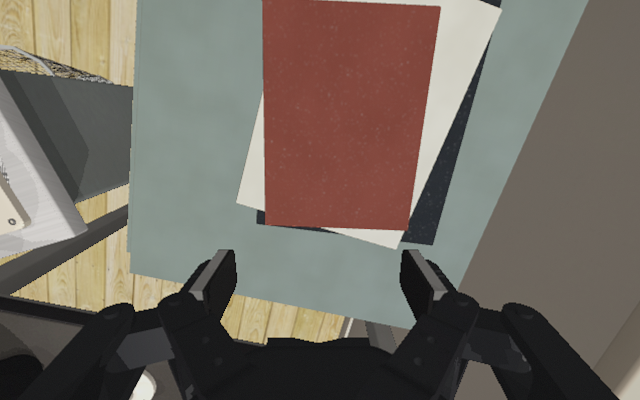

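```bash
cat >> h.py <<'E'
from scipy.spatial.transform import Rotation as R
def cam(c,o=None):
    if 'origin' in c: return np.array(c['origin']),R.from_quat(c['attitude']).as_matrix()
    T=np.array(c['hand_eye']); M=R.from_quat(o['tcp_rot']).as_matrix()
    return np.array(o['ee_pos'])+M@T[:3,3], M@T[:3,:3]
def ray(c,u,v,o=None):
    p,M=cam(c,o); f=200/np.tan(np.radians(c['fovy'])/2)
    d=M@np.array([(u-c['cx'])/f,(v-c['cy'])/f,1]); return p,d/np.linalg.norm(d)
def atz(c,u,v,z,o=None):
    p,d=ray(c,u,v,o); return p+d*(z-p[2])/d[2]
def proj(c,P,o=None):
    p,M=cam(c,o); f=200/np.tan(np.radians(c['fovy'])/2)
    q=M.T@(np.array(P)-p); return q[0]/q[2]*f+c['cx'],q[1]/q[2]*f+c['cy']
E
python3 - <<'E'
from h import *
s=cv2.imread('pics/scene0.png');t=cv2.imread('pics/top0.png')
def cr(im,u,v,r=35): return cv2.resize(im[v-r:v+r,u-r:u+r],(390,290) if 0 else (290,290),interpolation=cv2.INTER_CUBIC)
a=np.hstack([cr(s,269,160),cr(s,411,220)]);b=np.hstack([cr(t,257,203),cr(t,413,192)])
cv2.imwrite('pics/crop0.png',np.vstack([a,b]))
c=read_camera('top')
for u,v in [(257,207),(413,195),(339,267),(327,209),(370,390),(540,350),(90,170)]: print(u,v,atz(c,u,v,10).round())
E
```

```text
257 207 [537. 268.  10.]
413 195 [570. -39.  10.]
339 267 [424. 104.  10.]
327 209 [537. 130.  10.]
370 390 [202.  43.  10.]
540 350 [ 280. -274.   10.]
90 170 [602. 603.  10.]
```

View pics/crop0.png

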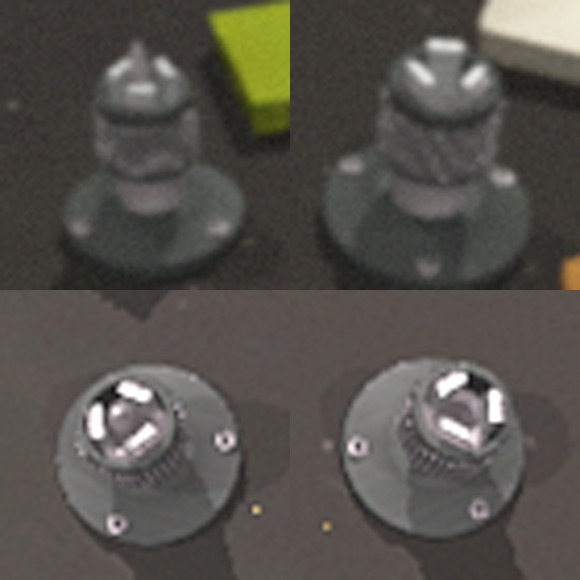

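Run:
```python
from h import *
t=read_camera('top');s=read_camera('scene')
print(atz(t,258,207.3,19),atz(s,271.2,178.6,19))
print(atz(t,222+124*.2414,168+122*.2414,88), atz(s,234+140*.2414,125+75*.2414,84))
o=get_obs();M=R.from_quat(o['tcp_rot']).as_matrix()
P=(atz(t,258,207.3,19)+atz(s,271.2,178.6,19))/2;P[2]=o['ee_pos'][2]
print((M.T@(P-o['ee_pos'])).round(1),M.round(3))
```

```text
[534.67146987 264.49782714  19.        ] [522.5863854  250.16308297  19.        ]
[538.59948831 266.33582382  88.        ] [540.59831136 271.14015908  84.        ]
[-4.343e+02 -1.536e+02  1.000e-01] [[-0.959  0.283 -0.   ]
 [ 0.283  0.959 -0.   ]
 [ 0.    -0.    -1.   ]]
```

The pieces that could be mistaken for the target:
- Dark chuck A: top (257,206), scene (269,165). A pointed tip stands above its jaws.
- Dark chuck B: top (413,194), scene (411,225). Its mouth is empty.
- White look-alike: top (339,266), scene (290,235).

The close crop shows the bit's tip only in A, so A at about (538, 267) is the target. I'll move above it.

```bash
python3 -m handwheel '[{"x":-4.4,"y":-1.4},{"x":-4.4,"y":-1.4},{"x":-4.4,"y":-1.4},{"x":-4.4,"y":-1.4},{"x":-4.4,"y":-1.4}]' 1
python3 -m handwheel '[{"x":-4.4,"y":-1.4},{"x":-4.4,"y":-1.4},{"x":-4.4,"y":-1.4},{"x":-4.4,"y":-1.4},{"x":-4.4,"y":-1.4}]'
python3 -m handwheel '[{},{},{}]'
python3 - <<'E'
from h import *
o=get_obs();print(o['joints'].round(3),o['ee_pos'],o['tcp_rot'])
c=snap('wrist','w1.png')
E
```

```text
[ 1.131  0.259  0.021  1.334 -0.     1.418] [155.54571879 527.4573718  245.04925575] [ 1.42896184e-01  9.89737651e-01 -2.42664905e-04 -6.25566604e-05]validation failed for argument at $[0]...
validation failed for argument at $[0]...
validation failed for argument at $[0]...
```

View pics/w1.png

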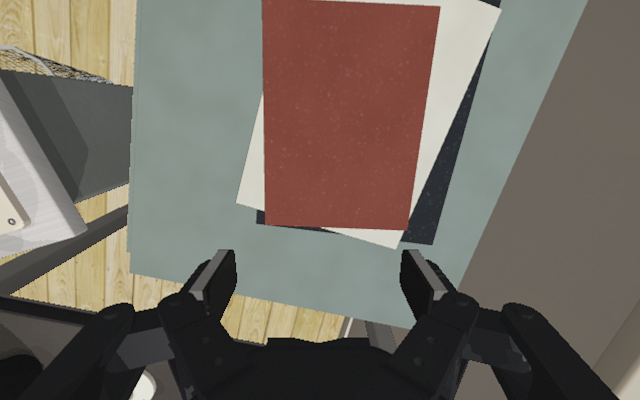

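The moves were refused and the arm hasn't moved. It looks like every row needs all six keys.

```bash
python3 -m handwheel '[{"x":-4.4,"y":-1.4,"z":0,"wx":0,"wy":0,"wz":0},{"x":-4.4,"y":-1.4,"z":0,"wx":0,"wy":0,"wz":0},{"x":-4.4,"y":-1.4,"z":0,"wx":0,"wy":0,"wz":0},{"x":-4.4,"y":-1.4,"z":0,"wx":0,"wy":0,"wz":0},{"x":-4.4,"y":-1.4,"z":0,"wx":0,"wy":0,"wz":0}]' 1
```

```text
time: 0.85
ee_pos: [348.1, 396.9, 245.4]
tcp_rot: [0.143, 0.99, 0.0, 0.0]
contact_force: [0.2, 1.7, 0.0]
finger_gap: 85.6
```

```bash
python3 -m handwheel '[{"x":-4.4,"y":-1.4,"z":0,"wx":0,"wy":0,"wz":0},{"x":-4.4,"y":-1.4,"z":0,"wx":0,"wy":0,"wz":0},{"x":-4.4,"y":-1.4,"z":0,"wx":0,"wy":0,"wz":0},{"x":-4.4,"y":-1.4,"z":0,"wx":0,"wy":0,"wz":0},{"x":-4.4,"y":-1.4,"z":0,"wx":0,"wy":0,"wz":0}]'
python3 -m handwheel '[{"x":0,"y":0,"z":0,"wx":0,"wy":0,"wz":0},{"x":0,"y":0,"z":0,"wx":0,"wy":0,"wz":0},{"x":0,"y":0,"z":0,"wx":0,"wy":0,"wz":0}]'
python3 - <<'E'
from h import *
o=get_obs();print(o['joints'].round(3),o['ee_pos'],o['tcp_rot'])
c=snap('wrist','w2.png')
E
```

```text
time: 1.35
ee_pos: [539.4, 267.4, 245.4]
tcp_rot: [0.143, 0.99, 0.0, 0.0]
contact_force: [0.7, 0.8, 0.2]
finger_gap: 85.6
time: 1.65
ee_pos: [537.4, 269.1, 245.2]
tcp_rot: [0.143, 0.99, 0.0, -0.0]
contact_force: [-0.1, 0.1, 1.3]
finger_gap: 85.5
[0.325 0.347 0.149 1.373 0.    0.611] [537.42284443 269.1085024  245.24745361] [ 1.42776052e-01  9.89754990e-01  8.65510574e-06 -2.42151863e-04]
```

View pics/w2.png

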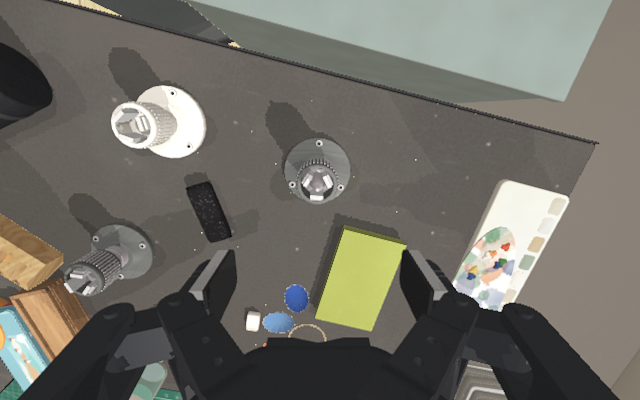

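Run:
```python
from h import *
im=cv2.imread('pics/w2.png')[125:220,270:365]
cv2.imwrite('pics/w2c.png',cv2.resize(im,(570,570),interpolation=cv2.INTER_CUBIC))
```

```text
(no output)
```

View pics/w2c.png

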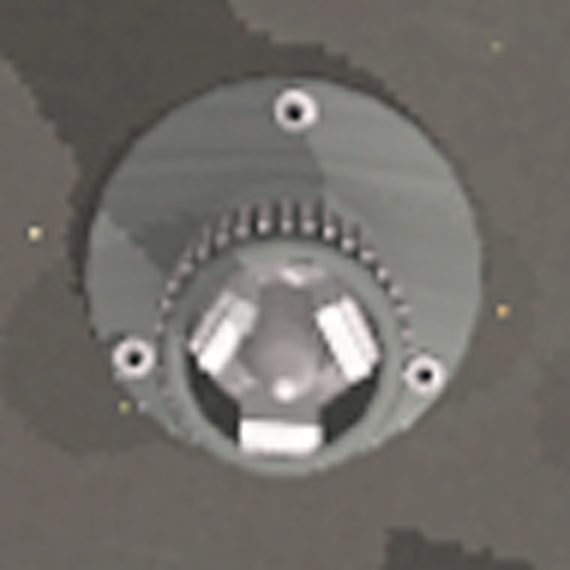

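Run:
```python
from h import *
o=get_obs();c=read_camera('wrist');M=R.from_quat(o['tcp_rot']).as_matrix()
for u,v,z in [(317.5,170.8,19),(317.2,186.5,88),(317.8,189.7,104)]:
    P=atz(c,u,v,z,o);print(P.round(1),(M.T@(P-o['ee_pos'])).round(1))
```

```text
[535.1 268.9  19. ] [  1.8  -1.1 226.5]
[537.4 267.9  88. ] [ -0.6  -1.4 157.5]
[536.6 268.8 104. ] [  0.4  -0.8 141.5]
```

```bash
python3 -m handwheel '[{"x":0,"y":-0.1,"z":3,"wx":0,"wy":0,"wz":0},{"x":0,"y":0,"z":3,"wx":0,"wy":0,"wz":0},{"x":0,"y":0,"z":2,"wx":0,"wy":0,"wz":0},{"x":0,"y":0,"z":2,"wx":0,"wy":0,"wz":0},{"x":0,"y":0,"z":0,"wx":0,"wy":0,"wz":0}]'
python3 - <<'E'
from h import *
o=get_obs();print(o['ee_pos'])
c=snap('wrist','w3.png')
for P in [(537,268,80),(537,268,88),(537,268,104)]: print(proj(c,P,o))
E
```

```text
time: 2.25
ee_pos: [535.7, 268.3, 143.2]
tcp_rot: [0.142, 0.99, -0.001, -0.002]
contact_force: [0.0, -1.2, 0.0]
finger_gap: 85.6
[535.69136226 268.26535693 143.20841116]
(np.float64(319.21071138066554), np.float64(220.912315315491))
(np.float64(319.2409393773342), np.float64(225.12257523565154))
(np.float64(319.30895119252), np.float64(234.59549607500333))
```

View pics/w3.png

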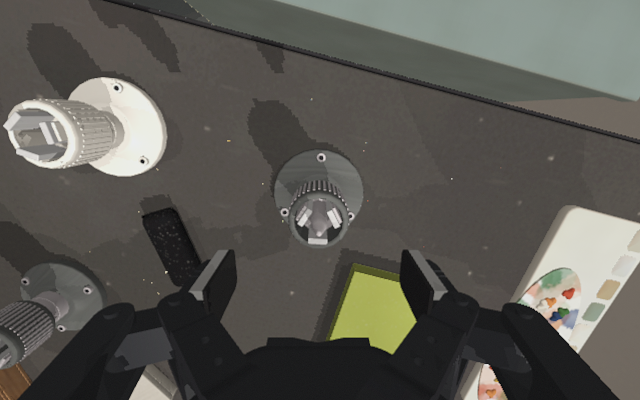

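```bash
python3 -m handwheel '[{"x":0,"y":0,"z":2.5,"wx":0,"wy":0,"wz":0},{"x":0,"y":0,"z":2.5,"wx":0,"wy":0,"wz":0},{"x":0,"y":0,"z":2,"wx":0,"wy":0,"wz":0},{"x":0,"y":0,"z":1.5,"wx":0,"wy":0,"wz":0},{"x":0,"y":0,"z":0,"wx":0,"wy":0,"wz":0}]'
python3 - <<'E'
from h import *
o=get_obs();print(o['ee_pos'],o['contact_force'])
c=snap('wrist','w4.png');snap('scene','s4.png')
E
```

```text
time: 2.8
ee_pos: [537.1, 268.1, 59.9]
tcp_rot: [0.143, 0.99, -0.0, -0.001]
contact_force: [-0.5, 0.2, 1.1]
finger_gap: 85.5
[537.09967746 268.1143946   59.937307  ] [-0.45773893  0.22898999  1.1373812 ]
```

View pics/w4.png

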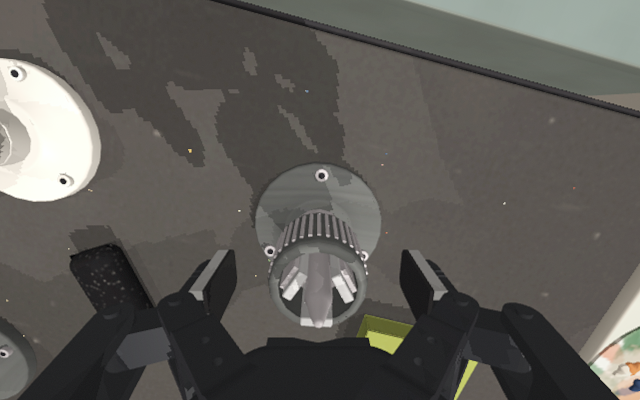

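View pics/s4.png

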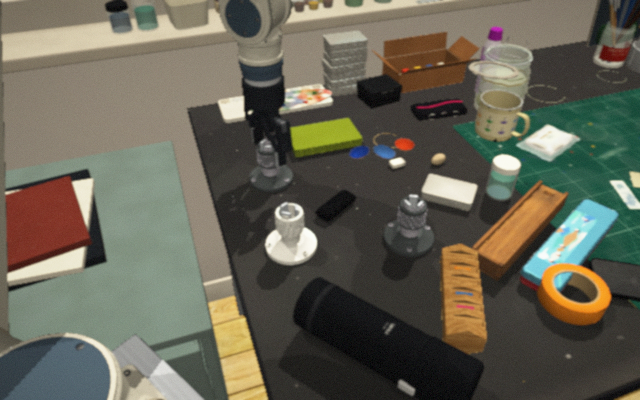

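The chuck's mouth at (318,285) is centred between the pads, so I'll close on the sleeve.

```bash
python3 -m handwheel '[{"x":0,"y":0,"z":0,"wx":0,"wy":0,"wz":0},{"x":0,"y":0,"z":0,"wx":0,"wy":0,"wz":0},{"x":0,"y":0,"z":0,"wx":0,"wy":0,"wz":0},{"x":0,"y":0,"z":0,"wx":0,"wy":0,"wz":0},{"x":0,"y":0,"z":0,"wx":0,"wy":0,"wz":0}]' 0 60; python3 -m handwheel '[{"x":0,"y":0,"z":0,"wx":0,"wy":0,"wz":0},{"x":0,"y":0,"z":0,"wx":0,"wy":0,"wz":0},{"x":0,"y":0,"z":0,"wx":0,"wy":0,"wz":0},{"x":0,"y":0,"z":0,"wx":0,"wy":0,"wz":0},{"x":0,"y":0,"z":0,"wx":0,"wy":0,"wz":0}]'; python3 -m handwheel '[{"x":0,"y":0,"z":0,"wx":0,"wy":0,"wz":0.05}]'
python3 - <<'E'
from h import *
o=get_obs();print(o)
E
```

```text
time: 3.4
ee_pos: [538.0, 267.7, 61.5]
tcp_rot: [0.143, 0.99, 0.0, 0.001]
contact_force: [-1.6, -1.4, 8.2]
finger_gap: 41.3
time: 3.9
ee_pos: [538.0, 267.7, 61.4]
tcp_rot: [0.143, 0.99, 0.0, 0.001]
contact_force: [-2.4, -1.6, 7.3]
finger_gap: 41.4
time: 4.0
ee_pos: [538.0, 267.7, 61.4]
tcp_rot: [0.168, 0.986, 0.0, 0.001]
contact_force: [-1.7, -2.2, 8.1]
finger_gap: 41.1
{'time': 4.0, 'joints': array([ 3.22407904e-01,  4.50770359e-01, -1.76091655e-01,  9.42777673e-01,
       -5.72162770e-04,  6.59315949e-01]), 'joint_vel': array([-3.42976942e-04,  1.40854937e-03, -8.85772581e-04, -6.15279096e-04,
       -3.18538657e-04,  5.39678424e-01]), 'effort': array([  0.28718987, -61.22389555,  28.67432177,  -1.12129569,
         0.48455961,  -1.24740969]), 'ee_pos': array([537.96691884, 267.68745596,  61.4325713 ]), 'tcp_rot': array([1.67658584e-01, 9.85844908e-01, 2.03092889e-05, 6.44890811e-04]), 'contact_force': array([-1.71792361, -2.22594072,  8.13144617]), 'torque': array([-0.56551504,  0.45500572,  0.26112234]), 'finger_gap': 41.09170016466511}
```

```bash
for i in 1; do python3 -m handwheel '[{"x":0,"y":0,"z":0,"wx":0,"wy":0,"wz":0.1},{"x":0,"y":0,"z":0,"wx":0,"wy":0,"wz":0.1},{"x":0,"y":0,"z":0,"wx":0,"wy":0,"wz":0.1},{"x":0,"y":0,"z":0,"wx":0,"wy":0,"wz":0.1},{"x":0,"y":0,"z":0,"wx":0,"wy":0,"wz":0.05}]'; done
python3 - <<'E'
from h import *
o=get_obs();print(o['joints'],o['torque'])
snap('wrist','w5.png')
E
```

```text
time: 4.5
ee_pos: [537.7, 267.2, 61.4]
tcp_rot: [0.385, 0.923, -0.0, 0.001]
contact_force: [-3.2, -3.7, 8.7]
finger_gap: 41.6
[ 0.32211358  0.45055482 -0.176444    0.9433893  -0.00119478  1.11279285] [-0.95407629  0.87867703  0.22538351]
```

View pics/w5.png

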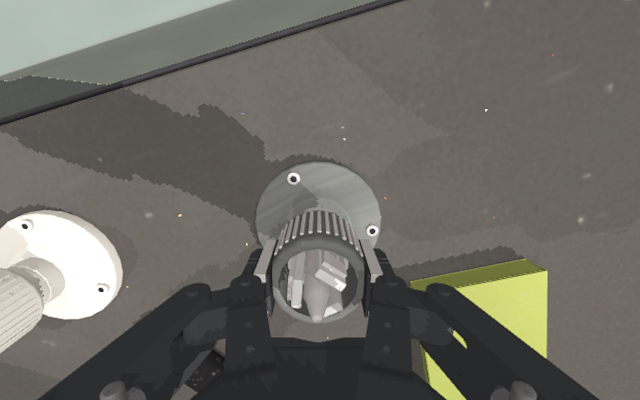

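The jaws at (320,285) have moved inward with the turn, and torque is steady at 0.23 N m. I'll keep turning.

```bash
python3 -m handwheel '[{"x":0,"y":0,"z":0,"wx":0,"wy":0,"wz":0.1},{"x":0,"y":0,"z":0,"wx":0,"wy":0,"wz":0.1},{"x":0,"y":0,"z":0,"wx":0,"wy":0,"wz":0.1},{"x":0,"y":0,"z":0,"wx":0,"wy":0,"wz":0.1},{"x":0,"y":0,"z":0,"wx":0,"wy":0,"wz":0.1}]'
python3 -c "
from plant import *
o=get_obs();print(o['joints'],o['torque'])"
python3 -m handwheel '[{"x":0,"y":0,"z":0,"wx":0,"wy":0,"wz":0.05},{"x":0,"y":0,"z":0,"wx":0,"wy":0,"wz":0.05}]'
python3 - <<'E'
from h import *
o=get_obs();print(o['joints'],o['torque'])
snap('wrist','w6.png')
E
```

```text
time: 5.05
ee_pos: [537.2, 266.9, 61.4]
tcp_rot: [0.602, 0.799, -0.001, 0.0]
contact_force: [-6.1, -6.5, 11.1]
finger_gap: 41.1
[ 3.22022183e-01  4.50344566e-01 -1.76920612e-01  9.44265112e-01
 -1.35190225e-03  1.61302939e+00] [-1.14603218  1.3122822   0.29613357]
time: 5.25
ee_pos: [537.1, 266.9, 61.4]
tcp_rot: [0.64, 0.768, -0.001, 0.0]
contact_force: [-5.6, -6.0, 12.2]
finger_gap: 41.6
[ 3.22040374e-01  4.50211257e-01 -1.77028294e-01  9.44381427e-01
 -1.31628796e-03  1.71106926e+00] [-1.19783002  1.37284087  0.33182693]
```

View pics/w6.png

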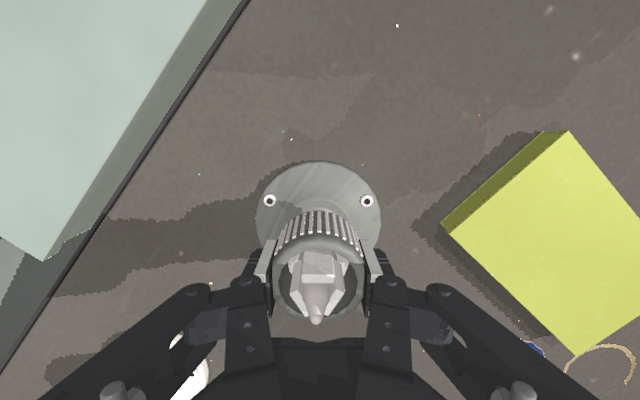

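The jaws are now on the bit at (318,285), and torque has risen to 0.33 N m. I'll turn in small steps until I feel the hard stop.

```bash
G="import plant;o=plant.get_obs();print(o['joints'][5],o['torque'],o['contact_force'])"
python3 -m handwheel '[{"x":0,"y":0,"z":0,"wx":0,"wy":0,"wz":0.05},{"x":0,"y":0,"z":0,"wx":0,"wy":0,"wz":0}]'; python3 -c "$G"
python3 -m handwheel '[{"x":0,"y":0,"z":0,"wx":0,"wy":0,"wz":0.04},{"x":0,"y":0,"z":0,"wx":0,"wy":0,"wz":0}]'; python3 -c "$G"
```

```text
time: 5.5
ee_pos: [536.9, 267.4, 61.4]
tcp_rot: [0.658, 0.753, -0.001, 0.0]
contact_force: [-6.5, -4.5, 11.1]
finger_gap: 41.0
1.7587486695419159 [-0.84739488  1.2620852   1.46823779] [-6.54898187 -4.50503114 11.14822193]
time: 5.7
ee_pos: [536.9, 268.3, 61.4]
tcp_rot: [0.673, 0.74, 0.0, -0.001]
contact_force: [-7.5, 1.1, 9.6]
finger_gap: 40.9
1.7994893694131282 [0.26375733 1.25298463 0.60333887] [-7.54867553  1.05194798  9.63375683]
```

Torque jumped to 1.5 N m after about 1.15 rad, then the pads slipped, so the sleeve is at its stop. I'll open and lift straight up.

```bash
python3 -m handwheel '[{"x":0,"y":0,"z":0,"wx":0,"wy":0,"wz":0},{"x":0,"y":0,"z":0,"wx":0,"wy":0,"wz":0},{"x":0,"y":0,"z":0,"wx":0,"wy":0,"wz":0},{"x":0,"y":0,"z":0,"wx":0,"wy":0,"wz":0},{"x":0,"y":0,"z":0,"wx":0,"wy":0,"wz":0}]' 1
python3 -m handwheel '[{"x":0,"y":0,"z":0,"wx":0,"wy":0,"wz":0},{"x":0,"y":0,"z":0,"wx":0,"wy":0,"wz":0}]'
python3 - <<'E'
from h import *
snap('wrist','w7.png')
E
```

```text
time: 6.2
ee_pos: [537.8, 267.7, 60.2]
tcp_rot: [0.673, 0.739, -0.0, -0.0]
contact_force: [-0.6, -0.7, 0.3]
finger_gap: 85.3
time: 6.4
ee_pos: [537.7, 267.8, 60.2]
tcp_rot: [0.673, 0.74, -0.0, -0.0]
contact_force: [-0.4, 0.7, 0.2]
finger_gap: 85.3
```

View pics/w7.png

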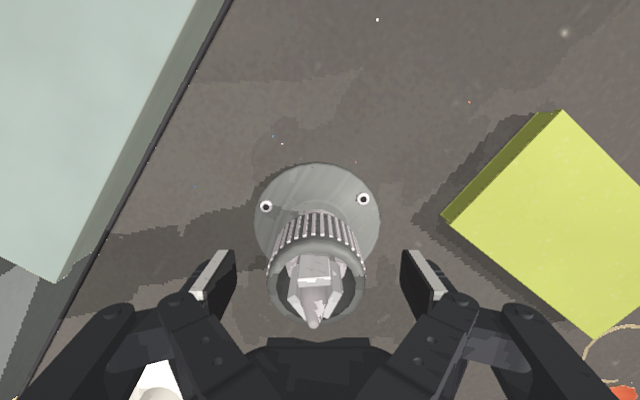

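```bash
python3 -m handwheel '[{"x":0,"y":0,"z":-2,"wx":0,"wy":0,"wz":0},{"x":0,"y":0,"z":-4,"wx":0,"wy":0,"wz":0},{"x":0,"y":0,"z":-4,"wx":0,"wy":0,"wz":0},{"x":0,"y":0,"z":-4,"wx":0,"wy":0,"wz":0},{"x":0,"y":0,"z":-3,"wx":0,"wy":0,"wz":0}]'
python3 -m handwheel '[{"x":0,"y":0,"z":0,"wx":0,"wy":0,"wz":0},{"x":0,"y":0,"z":0,"wx":0,"wy":0,"wz":0},{"x":0,"y":0,"z":0,"wx":0,"wy":0,"wz":0}]'
python3 - <<'E'
from h import *
a=snap('wrist','w8.png')['pixels'][:,:,::-1];b=snap('scene','s8.png')['pixels'][:,:,::-1]
k=lambda im,u,v,r:cv2.resize(im[v-r:v+r,u-r:u+r],(390,390),interpolation=cv2.INTER_CUBIC)
cv2.imwrite('pics/c8.png',np.hstack([k(a,317,172,50),k(b,269,160,35)]))
E
```

```text
time: 6.95
ee_pos: [537.9, 267.9, 233.1]
tcp_rot: [0.673, 0.74, 0.001, 0.001]
contact_force: [0.9, -0.5, -0.2]
finger_gap: 85.6
time: 7.25
ee_pos: [537.3, 267.6, 229.1]
tcp_rot: [0.673, 0.74, -0.001, -0.0]
contact_force: [-0.0, -0.7, -0.4]
finger_gap: 85.3
```

View pics/c8.png

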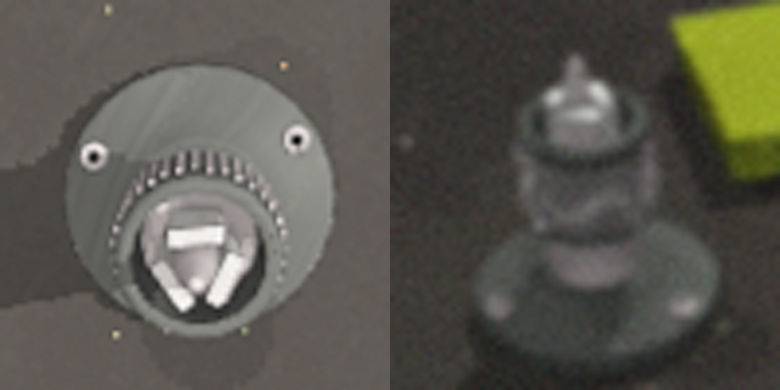

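View pics/s8.png

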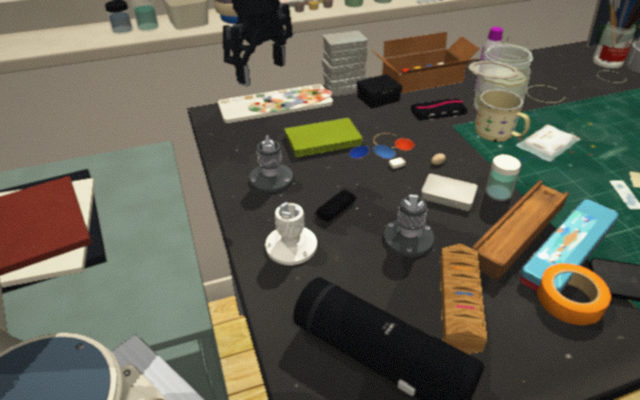

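The jaws are closed on the bit and it stands upright, with its tip at the centre of the mouth. The gripper is clear of everything and the other chuck hasn't been touched, so I'm handing in.

```bash
python3 -c "
from plant import *
print(sign_off())"
```

```text
the job is handed in; nothing more can be done
None
```

The chuck holding the bit, at about (537, 268) mm, is tightened to its stop and the job is handed in. It took about 7.3 s of robot time.

- **Turning:** I gripped the sleeve at 60 N and turned it about 1.15 rad clockwise. Torque stayed at 0.2–0.3 N m, then jumped to 1.5 N m. The pads slipped on the last 0.04 rad, which is what I'd expect at the hard stop.
- **Last checks:** after I opened the gripper and lifted clear, the pictures showed all three jaws closed on the bit and the bit upright. The empty chuck and the white look-alike were never touched. Contact force read near zero after release.
- **Open points:** I had no direct reading of the sleeve angle, so the stop is inferred from the torque jump and the closed jaws. The finger gap read 41 mm on the 46 mm sleeve, and I don't know why. The first three move calls were refused for missing keys and moved nothing.

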